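# Set the calibration stand to the catch cup

### The job

Get the seed calibration stand ready for a catch: nest the loose white cup fully and squarely down into the matching cup on the stand's cup holder and let go of it, then pull up the black lock knob and slide the sleeve to the next hole on the cup holder's side, so that the drop tube hangs over the stacked cups and the lock pin is fully home in that hole. Finish while still holding the knob, keeping the pin down in the hole; leave the other parts on the cart as they lie.

Things in the scene. Friction and masses are not known exactly. Their poses are not given: they have to be found in the camera images.
- cup_mid (a point): Loose white stacking cup standing mouth up left or right of the stand; point on its axis half-way up (35 mm), z axis up. 70 mm high, 56 to 112 g, wall 2.4 mm, floor 4 mm. Tapered body, 33 mm wide at the foot, 47 mm at 42 mm up; there a flat shoulder steps out to a straight collar, 58 mm outside, 53 mm inside, from 42 mm up to the rim.
- holder_rim (a point): Cup holder: a fixed cup of the same shape, mouth up, on a 72 mm round foot 5 mm thick, on the base plate below one of the rail's two outer holes. Point on its axis at the rim, 80 mm above the cart top; z up. A nested cup rests with its shoulder on this rim: underside 42 mm below, rim 28 mm above this point, side play 1 to 2 mm.
- stand: Green painted steel stand, fixed. Origin on the cart top under the middle of its square rail; y along the rail, x towards the cup holder's side. Base plate 5 mm thick, x -40 to 138, y -200 to 200 mm. Zinc rail 30 x 30 mm, top 145 mm up, on 30 mm posts at y = -175 and 175. Three 13 mm holes in its top at y = -90, 0, 90. The cup holder is at x = 100 mm, y = 90 or -90.
- waste_tray: Open galvanised waste tray, 75 x 70 mm, 40 mm high, fixed on the base plate in the outer bay opposite the cup holder (the two change places from start to start); origin under its middle.
- sleeve (a joint): Position (m) of the sleeve on the rail: 0 at the middle hole, where it starts pinned, growing along the stand's +y; next holes at -0.09 and 0.09, end stops at -0.128 and 0.128. Steel sleeve 42 x 42 mm, 60 mm long, its top 151 mm above the cart top, 0.8 kg with all it carries, 2 N of friction. It slides only with the pin out of the hole.
- tube_outlet (a point): Lower end, on its axis, of the upright steel drop tube that the sleeve carries on a flat arm: 100 mm to the stand's +x side of the rail, 115 mm above the cart top, 7 mm higher than the rim of nested cups. Tube 27 mm thick, with a 38 mm flare at its top, 186 mm up.
- plunger (a joint): Lift (m) of the spring lock plunger on the sleeve: 0 = fully down, pin 10 mm deep in a hole; clear of the hole from 0.010; stop at 0.015. The spring pushes down with 5 N at 0, 10 N at 0.015. Let down beside a hole, the pin rides on the rail at 0.010; over a hole it drops in. Pin 10 mm thick, round nose: it enters up to 1.5 mm off centre.
- knob_mid (a point): Centre of the plunger's black knob: upright cylinder, 28 mm in diameter, 28 mm high, over the rail's centre line; underside 172 mm and top 200 mm above the cart top with the plunger down. Below it is a 20 mm thick bushing, 151 to 163 mm up. y axis along the rail, z up. Rises with the plunger, travels with the sleeve.
- brush_mid (a point): Blue polymer brush holder lying on the cart on the side of the stand away from the loose cup, 30 x 70 mm, 41 mm high with its black bristles; point over its middle, 15 mm up. To be left alone.
- sprocket_mid (a point): Zinc sprocket lying flat on the left beyond the cup or brush holder, 82 mm in diameter, 20 mm high at its hub; point on its axis, 10 mm up. To be left alone.
- seed_plate_mid (a point): Black plastic seed plate with a ring of round cells, lying flat on the right beyond the cup or brush holder, 150 mm in diameter, 12 mm high at its hub; point on its axis, 3 mm up. To be left alone.
- motor_housing: Grey painted calibration motor housing with a green rocker switch on top, fixed on the cart beyond the stand, 100 x 120 mm, 86 mm high, a 60 mm motor sticking 60 mm out of its far side; origin under the middle of the box. To be left alone.
Things that resemble listed ones, but are neither listed nor needed, are in the scene too. What is shaped like the part that bears cup_mid but yellow is not meant.

How it is judged:
By the outcome, as a careful person would: the job done as asked, in the order asked, and still so for the second after the job is handed in, while the arm keeps its last pose, push and grip.
It also fails if it takes over 51 s, if anything falls off the work surface, if the arm or the gripper's body presses on something with over 40 N, if the wrist force passes 120 N, or if a joint passes its speed limit or range.

### The arm

A 6-joint arm with a two-finger parallel gripper is mounted at the origin on the work surface. World frame = base frame: x ahead of the robot, y to its left, z up, the work surface at z = 0. Lengths are in mm, angles in rad, forces in N, time in s.
With the tool pointing down it reaches from about 325 to 750 mm from the base axis. Payload 7.6 kg.
Tool frame: the origin (TCP) lies on the centre line of the jaws, within the pads' length; the fingertips stand 25 mm ahead of it and the grasp point (between the pads) lies 6 mm ahead of it; z points along the fingers, y is the line along which they close (so a half turn about z gives the same grasp; the last joint's range is limited). The gripper opens to 85 mm and grips with 20 to 120 N. Pads are 22 mm wide; open, the fingers measure 114 mm over their backs; the gripper's body (76 mm by 85 mm) begins 54 mm behind the grasp point. The pads swing forward as they close: fully open they stand 13 mm farther back than shut.
Start: joints at [-0.07, 0.052, 1.401, -0, 1.689, -0.07], TCP at [525.017, 0.022, 256.323] pointing down, gripper open.
Joint ranges: [-2.9, 2.9], [-0.91, 2.17], [0.12, 2.37], [-1.06, 4.2], [0.26, 2.73], [-2.93, 2.93]. Speed limits (rad/s): [2.57, 2.57, 3.01, 3.14, 3.14, 3.14].

### API

Orientations are given as [roll, pitch, yaw] about the fixed x, y, z axes, in that order (R = Rz(yaw) Ry(pitch) Rx(roll)).
In Python, from workcell import * gives the robot as it stands.
- The arm moves only by the tool move_arm, never from a script. Its argument "motion" is a list of rows, each a list of 7 numbers: the shift along the tool's x, y, z in units of 30 mm (1.0 is 30 mm), then the turn, a rotation vector about the tool's x, y, z in units of 5 degrees (1.0 is 5 degrees), then the gripper's target within -1 to 1 (fully open at 1, half-way at 0, shut at -1). A call has exactly 8 rows; each row is the pose to reach, as a shift and turn from the pose commanded when the call began, along the tool's axes at that moment; what a row does not reach only later rows make up. A row lasts 1/12 s, in which the tool goes at most 41.7 mm and 7.16 degrees, less where a joint would pass 70% of its speed; a pose out of reach is approached as far as the arm can. A call with a gripper value outside its range is refused whole. The fingers move at their own pace and stop on an object; the grip force is fixed at half the most. Time passes only in rows, so rows that repeat a pose let the fingers close, or fill a call up. It gives the time, the measured TCP pose, the force, the opening and the grip force at its end, in the units of the state.
- get_state(): the state, without advancing time (a new reading comes with each control period).
- read_camera(name): name is "scene" or "side" or "wrist"; returns the picture (384x512x3 uint8, blue, green, red); there is no depth.
- calibration(name): a dict with "mtx" (3x3 intrinsics, pixels), "R" (3x3) and "t" (3): a world point X has camera coordinates R X + t. Camera axes: x right, y down, z forward; pixel columns grow to the right and rows downward; lengths in mm; the calibration is good to about 2 mm. A picture is of the moment at which its call begins: read the wrist's pose just before it. calibration takes no time and is no camera call; for the wrist camera it gives the pose at the moment of the call.
- hand_in(): hands the job in; it is judged then, once.
The state is a dict: "t": time; "qpos": joint angles; "qvel": joint speeds; "tau": joint torques, N m; "tcp_pos": TCP position; "orientation": TCP orientation; "ft_force": force on the tool from outside, world axes, zero at the start; "torque": the same for the moment, N m; "finger_gap": finger opening in mm; "finger_force": force on a finger pad.
Only numpy, scipy, OpenCV 4.12 (cv2) and the standard library are available. Lean on these libraries where they do the work, as an engineer would, in place of code of your own. Each camera call takes 0.05 s, during which the arm holds its last target. There are 200 camera calls.

## Working session

There is one attempt and no reset: what is moved stays moved. The work goes in short steps, Python scripts to look and compute and a tool call to move; the robot and the scene stay as the last step left them, time stands still between calls to the robot, and variables do not carry over. Pictures are saved under pics/ and viewed, at most 10 in all, crops included, and the job is handed in when it is done.

Besides the shell and the picture viewer there is one more tool, called after ">>>" as name([rows], argument=value, ...), one row to a line, values as JSON. move_arm: Moves the arm, as the interface text tells. Its arguments: {"type":"object","properties":{"motion":{"type":"array"}},"required":["motion"]}

```bash
mkdir -p pics; python3 - <<'E'
from workcell import *
import cv2,numpy as np
for n in ("scene","side"):
    im=read_camera(n); cv2.imwrite(f"pics/{n}0.png",im)
    c=calibration(n); print(n,np.round(c["mtx"],1).tolist(),np.round(c["R"],3).tolist(),np.round(c["t"],1).tolist())
E
ls
```

```text
scene [[415.2, 0.0, 254.9], [0.0, 415.2, 188.0], [0.0, 0.0, 1.0]] [[0.551, 0.834, -0.008], [0.679, -0.454, -0.576], [-0.484, 0.313, -0.817]] [-327.8, -323.8, 1569.3]
side [[397.0, 0.0, 252.5], [0.0, 397.0, 190.3], [0.0, 0.0, 1.0]] [[-0.986, -0.168, 0.005], [-0.113, 0.644, -0.757], [0.124, -0.747, -0.654]] [589.3, 184.8, 957.0]
pics
```

View pics/scene0.png

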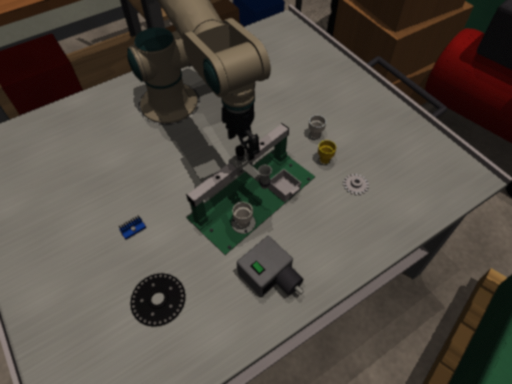

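View pics/side0.png

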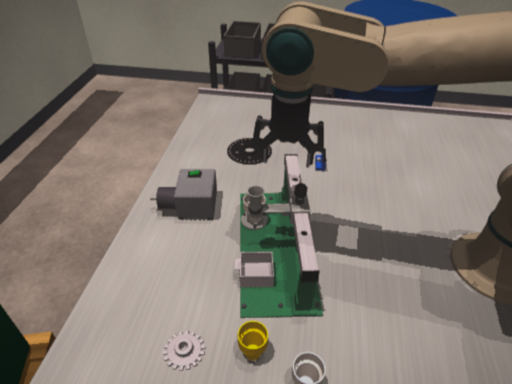

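The scene picture shows the white cup at (317,127), the yellow decoy at (327,150) and the holder at (241,215). In the side picture the white cup is at (309,370) and the holder at (255,210), with the knob near (300,190). Next I'll enlarge these for exact pixels.

```bash
python3 - <<'E'
from workcell import *
import cv2,numpy as np
a=cv2.imread("pics/side0.png")[145:384,225:345]; b=cv2.imread("pics/scene0.png")[100:260,180:340]
a=cv2.resize(a,None,fx=2.5,fy=2.5,interpolation=3); b=cv2.resize(b,None,fx=3.1,fy=3.1,interpolation=3)
o=np.zeros((597,796,3),np.uint8); o[:a.shape[0],:300]=a[:597]; o[:496,300:796]=b
cv2.imwrite("pics/crop0.png",o)
cv2.imwrite("pics/wrist0.png",read_camera("wrist"))
c=calibration("wrist"); np.savez("w0.npz",**c); print(c, get_state()["orientation"])
E
```

```text
{'mtx': array([[333.8653186 ,   0.        , 257.14627258],
       [  0.        , 333.8653186 , 185.28709972],
       [  0.        ,   0.        ,   1.        ]]), 'R': array([[ 9.99999718e-01,  5.02605833e-05, -7.48749341e-04],
       [ 2.42388693e-04, -9.65907557e-01,  2.58887103e-01],
       [-7.10210830e-04, -2.58887212e-01, -9.65907297e-01]]), 't': array([-524.26944134,  -32.29524937,  378.42649452])} [-3.14044691e+00 -6.71461145e-05  1.57081425e+00]
```

View pics/crop0.png

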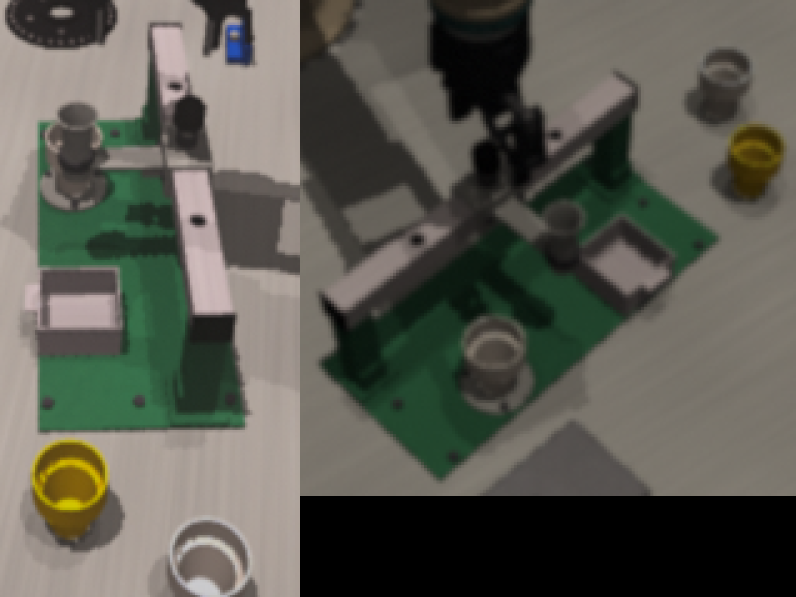

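View pics/wrist0.png

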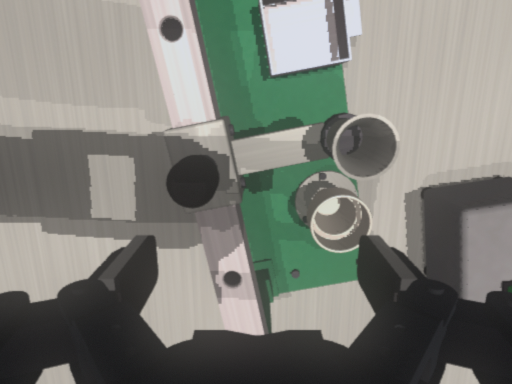

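Pixels read from the wrist picture: the rail holes are at (171,29) and (232,278), the knob top at (194,181), the holder rim centre at (341,222) and the tube flare at (363,146). The crops give the plate corners, the holes and the white cup's rim.

```bash
cat > h.py <<'E'
from workcell import *
import numpy as np, cv2
from scipy.optimize import least_squares
def proj(c,X):
    p=c["R"]@np.asarray(X,float)+c["t"]; return (c["mtx"]@p)[:2]/p[2]
def stand(s,P): # s=x,y,yaw
    c,n=np.cos(s[2]),np.sin(s[2]); return np.array([s[0]+c*P[0]-n*P[1], s[1]+n*P[0]+c*P[1],P[2]])
def wpt(c,uv,z): # pixel -> world at height z
    d=c["R"].T@np.linalg.solve(c["mtx"],[uv[0],uv[1],1]); o=-c["R"].T@c["t"]; return o+d*(z-o[2])/d[2]
E
python3 - <<'E'
from h import *
W=dict(np.load("w0.npz")); S=calibration("scene"); D=calibration("side")
ob=[(W,(171,29),(0,90,145),1),(W,(232,278),(0,-90,145),1),(W,(194,181),(0,0,200),1),(W,(341,222),(100,-90,80),1),(W,(363,146),(100,0,186),1),
(D,(304.2,233),(0,90,145),1),(D,(295.4,179),(0,-90,145),1),(D,(240.2,317),(138,200,5),1),(D,(323,315.4),(-40,200,5),1),
(S,(218.1,177.4),(0,-90,145),1),(S,(225.2,254.8),(138,-200,5),1),(S,(314.8,176.8),(138,200,5),1),(S,(242.9,210.6),(100,-90,80),1)]
f=lambda s,o: np.concatenate([proj(c,stand(s,P))-uv for c,uv,P,w in o])
for o in (ob[:5],ob):
    r=least_squares(f,[500,0,0.1],args=(o,),x_scale=[100,100,.1],loss="soft_l1"); print(r.x,np.round(f(r.x,o).reshape(-1,2),1).tolist())
    s=r.x
    for n,P in dict(knob=(0,0,186),holder=(100,-90,80),tube=(100,0,186),hole=(0,-90,145)).items(): print(n,stand(s,P).round(1))
g=lambda X: np.r_[proj(S,[*X,70])-(317.1,122.3),proj(D,[*X,70])-(309,369)]
r=least_squares(g,[400,200]); print("cup",r.x,r.fun)
E
```

```text
[4.87647269e+02 2.02599090e+01 1.96251619e-01] [[-0.2, -1.9], [0.1, 0.1], [-5.2, 4.3], [0.3, 1.0], [3.0, -0.5]]
knob [487.6  20.3 186. ]
holder [603.3 -48.5  80. ]
tube [585.7  39.8 186. ]
hole [505.2 -68.  145. ]
[4.87735119e+02 1.99411074e+01 1.98183985e-01] [[-0.3, -1.3], [0.4, 0.4], [-5.0, 4.9], [0.5, 1.1], [3.1, -0.3], [-0.4, 0.6], [-0.9, 0.7], [-0.3, 1.0], [0.2, 0.6], [-0.8, -0.9], [-0.5, -0.5], [0.2, -1.2], [-0.6, -1.0]]
knob [487.7  19.9 186. ]
holder [603.5 -48.6  80. ]
tube [585.8  39.6 186. ]
hole [505.5 -68.3 145. ]
cup [437.25654502 358.62903368] [ 0.06286808 -1.866789   -0.48092737 -0.45421459]
```

>>> move_arm([
  [0.7,-0.2,0,0,0,0,1],
  [1.9,-0.5,0,0,0,0,1],
  [3.2,-0.9,0,0,0,0,1],
  [4.5,-1.2,0,0,0,0,1],
  [5.8,-1.5,0,0,0,0,1],
  [7.1,-1.9,0,0,0,0,1],
  [8.4,-2.2,0,0,0,0,1],
  [9.7,-2.6,0,0,0,0,1],
])

```text
t: 0.82
tcp_pos: [446.2, 292.7, 256.1]
orientation: [-3.142, 0.0, 1.571]
ft_force: [0.3, -0.1, 0.2]
finger_gap: 85.2
finger_force: 0.0
```

>>> move_arm([
  [1.0,-0.2,0,0,0,0,1],
  [1.7,-0.3,0,0,0,0,1],
  [2.1,-0.35,0.4,0,0,0,1],
  [2.2,-0.35,1,0,0,0,1],
  [2.2,-0.35,1.6,0,0,0,1],
  [2.2,-0.35,2.1,0,0,0,1],
  [2.2,-0.35,2.4,0,0,0,1],
  [2.2,-0.35,2.4,0,0,0,1],
])

```text
t: 1.48
tcp_pos: [435.8, 355.8, 181.0]
orientation: [-3.137, 0.003, 1.57]
ft_force: [-0.5, 0.2, 1.2]
finger_gap: 85.5
finger_force: 0.0
```

```bash
python3 - <<'E'
from h import *
s=get_state(); c=calibration("wrist"); im=read_camera("wrist"); np.savez("w1.npz",**c)
cv2.imwrite("pics/wrist1.png",im); print(s["t"],s["tcp_pos"],s["orientation"],s["finger_gap"],proj(c,[437.3,358.6,70]))
E
```

```text
1.4833 [435.80672076 355.80894364 180.97353064] [-3.13739024  0.00323367  1.57011618] 85.53000343912555 [260.30530184 188.39653527]
```

View pics/wrist1.png

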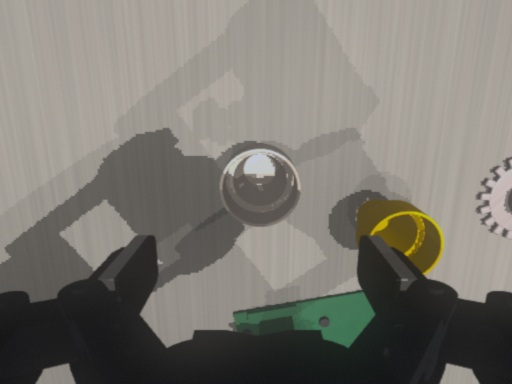

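The cup's rim is centred at (260,187), within 2 px of the prediction, and the yellow cup at (400,241) is clear of the fingers. Going down to grasp.

>>> move_arm([
  [0.1,0.05,0.4,0,0,0,1],
  [0.13,0.05,1.2,0,0,0,1],
  [0.13,0.05,2,0,0,0,1],
  [0.13,0.05,2.8,0,0,0,1],
  [0.13,0.05,3.4,0,0,0,1],
  [0.13,0.05,3.75,0,0,0,1],
  [0.13,0.05,3.75,0,0,0,0.3],
  [0.13,0.05,3.75,0,0,0,-0.5],
])

```text
t: 2.2
tcp_pos: [438.4, 361.2, 72.4]
orientation: [3.141, -0.0, 1.571]
ft_force: [0.1, -0.2, 1.3]
finger_gap: 63.8
finger_force: 0.0
```

>>> move_arm([
  [0,0,0,0,0,0,-1],
  [0,0,0,0,0,0,-1],
  [0,0,0,0,0,0,-1],
  [0,0,0,0,0,0,-1],
  [0,0,0,0,0,0,-1],
  [0,0,0,0,0,0,-1],
  [0,0,0,0,0,0,-1],
  [0,0,0,0,0,0,-1],
])

```text
t: 2.87
tcp_pos: [438.9, 361.5, 73.6]
orientation: [3.139, -0.002, 1.571]
ft_force: [-0.3, -0.3, 5.5]
finger_gap: 57.2
finger_force: 64.5
```

>>> move_arm([
  [0,0,-0.5,0,0,0,-1],
  [0,0,-1.5,0,0,0,-1],
  [0,0,-2.7,0,0,0,-1],
  [0,0,-3.9,0,0,0,-1],
  [-0.3,0.1,-5.1,0,0,0,-1],
  [-0.8,0.3,-6.3,0,0,0,-1],
  [-1.6,0.7,-7,0,0,0,-1],
  [-2.7,1.1,-7.2,0,0,0,-1],
])

```text
t: 3.53
tcp_pos: [471.7, 280.7, 293.1]
orientation: [3.135, -0.004, 1.574]
ft_force: [0.2, 0.6, -1.5]
finger_gap: 57.1
finger_force: 64.2
```

>>> move_arm([
  [-1.2,0.5,0,0,0,0,-1],
  [-2.4,1,0,0,0,0,-1],
  [-3.6,1.5,0,0,0,0,-1],
  [-4.8,2,0,0,0,0,-1],
  [-6,2.5,0,0,0,0,-1],
  [-7.2,3,0,0,0,0,-1],
  [-8.4,3.4,0,0,0,0,-1],
  [-9.4,3.8,0,0,0,0,-1],
])

```text
t: 4.2
tcp_pos: [585.2, -4.7, 287.6]
orientation: [-3.141, 0.0, 1.57]
ft_force: [0.2, 0.2, -1.6]
finger_gap: 57.5
finger_force: 64.2
```

>>> move_arm([
  [-0.8,0.3,0,0,0,0,-1],
  [-1.3,0.5,0,0,0,0,-1],
  [-1.6,0.6,0,0,0,0,-1],
  [-1.6,0.6,0,0,0,0,-1],
  [-1.6,0.6,0,0,0,0,-1],
  [-1.6,0.6,0,0,0,0,-1],
  [-1.6,0.6,0,0,0,0,-1],
  [-1.6,0.6,0,0,0,0,-1],
])

```text
t: 4.87
tcp_pos: [602.9, -48.9, 288.1]
orientation: [3.141, -0.0, 1.572]
ft_force: [1.0, -0.5, -0.9]
finger_gap: 57.6
finger_force: 64.2
```

```bash
python3 - <<'E'
from h import *
s=get_state(); c=calibration("wrist"); im=read_camera("wrist"); np.savez("w2.npz",**c)
cv2.imwrite("pics/wrist2.png",im); print(s["t"],s["tcp_pos"],s["orientation"],s["ft_force"],s["finger_gap"],proj(c,[603.5,-48.6,80]),proj(c,s["tcp_pos"]+[0,0,-3.6]))
E
```

```text
4.8667 [602.86796999 -48.91238131 288.13585549] [ 3.14113075e+00 -6.18634103e-05  1.57241301e+00] [ 1.03059047 -0.53803134 -0.9426941 ] 57.595880316461894 [257.93877548 164.98917434] [257.9796635  267.33307477]
```

View pics/wrist2.png

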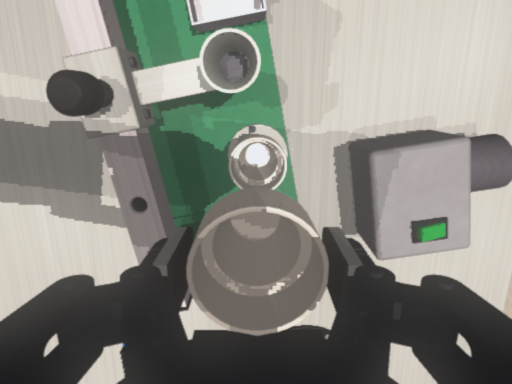

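The cup's rim spans about x 187–328, y 190–331. The holder rim is at about (258,163). I'll enlarge the picture to get the exact offset between cup and gripper.

```bash
python3 - <<'E'
from h import *
im=cv2.imread("pics/wrist2.png")[120:345,170:350]; im=cv2.convertScaleAbs(cv2.resize(im,None,fx=2.6,fy=2.6,interpolation=2),alpha=1.3)
for k in range(0,180,20): cv2.putText(im,str(170+k),(int(k*2.6),10),0,.35,(0,0,255)); cv2.line(im,(int(k*2.6),12),(int(k*2.6),18),(0,0,255),1)
for k in range(0,225,20): cv2.putText(im,str(120+k),(0,int(k*2.6)+4),0,.35,(0,0,255)); cv2.line(im,(24,int(k*2.6)),(30,int(k*2.6)),(0,0,255),1)
cv2.imwrite("pics/crop2.png",im)
c=dict(np.load("w2.npz"))
def circ(X,r): return np.array([proj(c,np.array(X)+[r*np.cos(a),r*np.sin(a),0]) for a in np.linspace(0,2*np.pi,60)])
for X in ([602.87,-48.9,284.5],[603.5,-48.6,80]):
    p=circ(X,29); print("circle",p.min(0),p.max(0))
E
```

```text
circle [185.92471393 198.5378964 ] [329.93821665 328.72100221]
circle [228.78614873 135.71233   ] [287.09465422 192.96956673]
```

View pics/crop2.png

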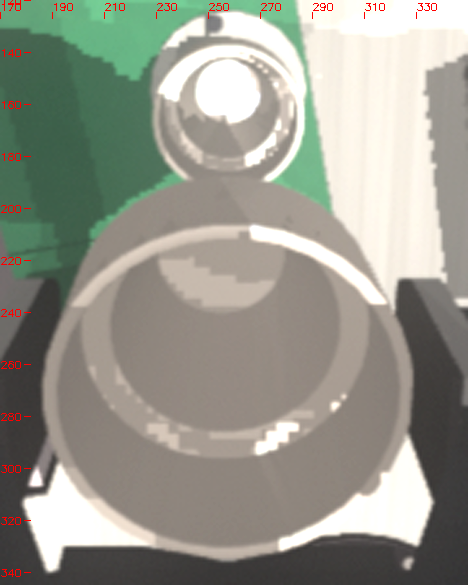

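>>> move_arm([
  [0.08,0.02,0.5,0,0,0,-1],
  [0.08,0.02,1.5,0,0,0,-1],
  [0.08,0.02,2.6,0,0,0,-1],
  [0.08,0.02,3.6,0,0,0,-1],
  [0.08,0.02,4.3,0,0,0,-1],
  [0.08,0.02,4.8,0,0,0,-1],
  [0.08,0.02,5.0,0,0,0,-1],
  [0.08,0.02,5.0,0,0,0,-1],
])

```text
t: 5.58
tcp_pos: [602.9, -47.2, 136.3]
orientation: [-3.139, -0.0, 1.571]
ft_force: [-0.3, -0.5, -0.6]
finger_gap: 57.5
finger_force: 64.2
```

>>> move_arm([
  [0,0,0.1,0,0,0,-1],
  [0,0,0.2,0,0,0,-1],
  [0,0,0.3,0,0,0,-1],
  [0,0,0.4,0,0,0,-1],
  [0,0,0.5,0,0,0,-1],
  [0,0,0.6,0,0,0,-1],
  [0,0,0.65,0,0,0,-1],
  [0,0,0.65,0,0,0,-1],
])

```text
t: 6.25
tcp_pos: [603.4, -47.6, 117.8]
orientation: [-3.141, -0.0, 1.571]
ft_force: [0.3, -0.3, -1.0]
finger_gap: 57.4
finger_force: 64.2
```

>>> move_arm([
  [0,0,0.03,0,0,0,-1],
  [0,0,0.06,0,0,0,-1],
  [0,0,0.09,0,0,0,-1],
  [0,0,0.12,0,0,0,-1],
  [0,0,0.14,0,0,0,-1],
  [0,0,0.16,0,0,0,-1],
  [0,0,0.16,0,0,0,-1],
  [0,0,0.16,0,0,0,-1],
])

```text
t: 6.92
tcp_pos: [603.6, -47.7, 113.5]
orientation: [3.141, -0.0, 1.571]
ft_force: [0.4, -0.2, -0.3]
finger_gap: 57.6
finger_force: 64.2
```

>>> move_arm([
  [0,0,0.02,0,0,0,-1],
  [0,0,0.04,0,0,0,-1],
  [0,0,0.06,0,0,0,-1],
  [0,0,0.08,0,0,0,-1],
  [0,0,0.1,0,0,0,-1],
  [0,0,0.12,0,0,0,-1],
  [0,0,0.12,0,0,0,-1],
  [0,0,0.12,0,0,0,-1],
])

```text
t: 7.58
tcp_pos: [603.8, -47.7, 111.8]
orientation: [3.14, 0.0, 1.571]
ft_force: [-6.2, 1.3, 9.3]
finger_gap: 57.3
finger_force: 65.2
```

>>> move_arm([
  [0,-0.01,0.02,0,0,0,-1],
  [0,-0.02,0.03,0,0,0,-1],
  [0,-0.03,0.04,0,0,0,-1],
  [0,-0.04,0.05,0,0,0,-1],
  [0,-0.04,0.06,0,0,0,-1],
  [0,-0.04,0.07,0,0,0,-1],
  [0,-0.04,0.08,0,0,0,-1],
  [0,-0.04,0.08,0,0,0,-1],
])

```text
t: 8.25
tcp_pos: [603.7, -47.7, 111.6]
orientation: [3.137, 0.001, 1.571]
ft_force: [-6.0, 1.9, 17.4]
finger_gap: 57.5
finger_force: 66.0
```

>>> move_arm([
  [0,0,-0.06,0,0,0,-1],
  [0,0,-0.06,0,0,0,0],
  [0,0,-0.06,0,0,0,0.7],
  [0,0,-0.06,0,0,0,1],
  [0,0,-0.06,0,0,0,1],
  [0,0,-0.3,0,0,0,1],
  [0,0,-0.8,0,0,0,1],
  [0,0,-1.2,0,0,0,1],
])

```text
t: 8.92
tcp_pos: [602.3, -47.7, 144.2]
orientation: [-3.141, -0.0, 1.571]
ft_force: [-0.1, -0.7, 0.3]
finger_gap: 85.4
finger_force: 0.0
```

>>> move_arm([
  [0,0,-0.8,0,0,0,1],
  [0,0,-1.8,0,0,0,1],
  [0,0,-2.8,0,0,0,1],
  [0,0,-3.8,0,0,0,1],
  [0,0,-4.4,0,0,0,1],
  [0,0,-4.6,0,0,0,1],
  [0,0,-4.6,0,0,0,1],
  [0,0,-4.6,0,0,0,1],
])

```text
t: 9.58
tcp_pos: [602.2, -47.7, 280.4]
orientation: [-3.14, -0.0, 1.571]
ft_force: [0.1, 0.7, 0.0]
finger_gap: 85.7
finger_force: 0.0
```

```bash
python3 - <<'E'
from h import *
s=get_state(); c=calibration("wrist"); im=read_camera("wrist"); np.savez("w3.npz",**c)
d=read_camera("side"); D=calibration("side")
print(s["t"],s["tcp_pos"],s["orientation"],s["ft_force"],s["finger_gap"])
def circ(c,X,r): return np.int32([proj(c,np.array(X)+[r*np.cos(a),r*np.sin(a),0]) for a in np.linspace(0,2*np.pi,60)])
p=circ(c,[603.5,-48.6,108],29); print(p.min(0),p.max(0)); q=circ(D,[603.5,-48.6,108],29); print(q.min(0),q.max(0))
a=cv2.resize(d[150:250,225:325],None,fx=3.2,fy=3.2,interpolation=3)
o=np.zeros((384,800,3),np.uint8); o[:,:480]=im[:,16:496]; o[:320,480:]=a
cv2.imwrite("pics/nest.png",o)
E
```

```text
9.5833 [602.20439128 -47.67313433 280.43719276] [-3.14036050e+00 -1.90138646e-04  1.57072737e+00] [0.12544617 0.70775192 0.04420423] 85.70427510420264
[226 141] [291 205]
[242 184] [265 199]
```

View pics/nest.png

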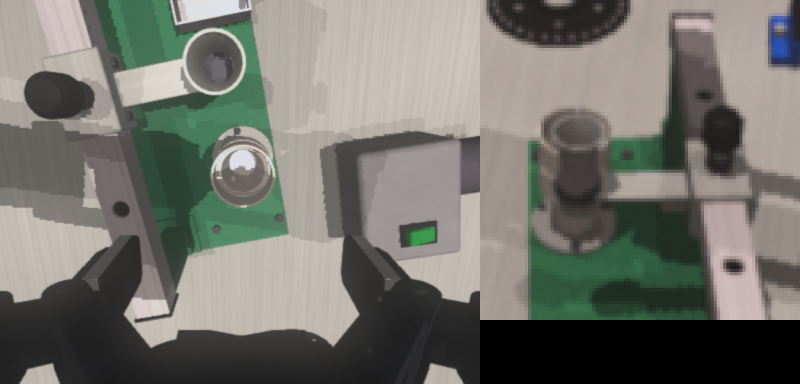

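The stacked cup's rim is at x 226–290, y 143–207 in the wrist view, matching the predicted ellipse for a rim at z 108 within 2 px. The side view shows it upright, so the cup is nested. Next is the knob.

>>> move_arm([
  [0.3,-0.6,0,0,0,-0.4,1],
  [0.8,-1.4,0,0,0,-0.9,1],
  [1.3,-2.3,0,0,0,-1.4,1],
  [1.8,-3.1,0,0,0,-1.9,1],
  [2.15,-3.6,0,0,0,-2.2,1],
  [2.25,-3.8,0.2,0,0,-2.27,1],
  [2.25,-3.82,0.5,0,0,-2.27,1],
  [2.25,-3.82,0.5,0,0,-2.27,1],
])

```text
t: 10.35
tcp_pos: [486.9, 19.9, 263.4]
orientation: [-3.137, -0.001, 1.769]
ft_force: [0.0, 0.0, -0.2]
finger_gap: 85.3
finger_force: 0.0
```

```bash
python3 - <<'E'
from h import *
s=get_state(); c=calibration("wrist"); im=read_camera("wrist"); np.savez("w4.npz",**c)
cv2.imwrite("pics/knob.png",im)
S=[487.7,19.9,.198]
print(s["t"],s["tcp_pos"],s["orientation"],proj(c,stand(S,(0,0,200))),proj(c,stand(S,(0,90,145))))
E
```

```text
10.35 [486.91255678  19.8884459  263.44826197] [-3.13717094e+00 -9.35795814e-04  1.76894051e+00] [259.02129519 216.11999988] [259.12467891  60.08207085]
```

View pics/knob.png

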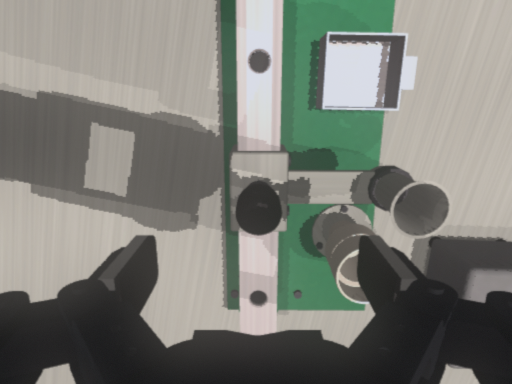

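The knob top is at (259,212) and the hole at (259,61), both as predicted, and the gripper is square to the rail. Going down.

>>> move_arm([
  [0,0.02,0.4,0,0,0,1],
  [0,0.02,1.0,0,0,0,1],
  [0,0.02,1.6,0,0,0,1],
  [0,0.02,2.1,0,0,0,1],
  [0,0.02,2.33,0,0,0,1],
  [0,0.02,2.33,0,0,0,0.2],
  [0,0.02,2.33,0,0,0,-0.4],
  [0,0.02,2.33,0,0,0,-1],
])

```text
t: 11.07
tcp_pos: [489.0, 19.8, 197.6]
orientation: [3.14, 0.0, 1.769]
ft_force: [0.1, -0.5, 0.6]
finger_gap: 52.2
finger_force: 0.0
```

>>> move_arm([
  [0,0,0,0,0,0,-1],
  [0,0,0,0,0,0,-1],
  [0,0,0,0,0,0,-1],
  [0,0,0,0,0,0,-1],
  [0,0,0,0,0,0,-1],
  [0,0,0,0,0,0,-1],
  [0,0,0,0,0,0,-1],
  [0,0,0,0,0,0,-1],
])

```text
t: 11.73
tcp_pos: [487.6, 19.6, 198.0]
orientation: [-3.14, 0.001, 1.769]
ft_force: [-10.0, -1.8, 6.9]
finger_gap: 26.6
finger_force: 59.0
```

>>> move_arm([
  [0,-0.02,-0.05,0,0,0,-1],
  [0,-0.04,-0.12,0,0,0,-1],
  [0,-0.04,-0.2,0,0,0,-1],
  [0,-0.04,-0.28,0,0,0,-1],
  [0,-0.04,-0.36,0,0,0,-1],
  [0,-0.04,-0.43,0,0,0,-1],
  [0,-0.04,-0.43,0,0,0,-1],
  [0,-0.04,-0.43,0,0,0,-1],
])

```text
t: 12.4
tcp_pos: [487.2, 19.6, 209.2]
orientation: [-3.141, 0.0, 1.769]
ft_force: [3.3, -1.0, -9.5]
finger_gap: 26.4
finger_force: 59.5
```

>>> move_arm([
  [0,0,-0.06,0,0,0,-1],
  [-0.3,0.02,-0.06,0,0,0,-1],
  [-0.8,0.02,-0.06,0,0,0,-1],
  [-1.4,0.02,-0.06,0,0,0,-1],
  [-2.0,0.02,-0.06,0,0,0,-1],
  [-2.5,0.02,-0.06,0,0,0,-1],
  [-2.8,0.02,-0.06,0,0,0,-1],
  [-2.9,0.02,-0.06,0,0,0,-1],
])

```text
t: 13.07
tcp_pos: [504.4, -66.6, 210.6]
orientation: [-3.139, -0.001, 1.768]
ft_force: [-2.9, 1.3, -10.4]
finger_gap: 26.5
finger_force: 59.7
```

```bash
python3 - <<'E'
from h import *
s=get_state(); p=np.array(s["tcp_pos"])
c,n=np.cos(.198),np.sin(.198)
for a in ([487.2,19.6],[487.7,19.9]): d=p[:2]-a; print("stand dx,dy",c*d[0]+n*d[1],-n*d[0]+c*d[1])
print(p,s["ft_force"])
E
```

```text
stand dx,dy -0.06129993029076175 -87.8703639506202
stand dx,dy -0.6105435488257562 -88.06614813664802
[504.42477174 -66.56560716 210.63056706] [ -2.90583416   1.27386888 -10.39017611]
```

>>> move_arm([
  [-0.04,0,0,0,0,0,-1],
  [-0.08,0,0,0,0,0,-1],
  [-0.08,0,0.05,0,0,0,-1],
  [-0.08,0,0.11,0,0,0,-1],
  [-0.08,0,0.17,0,0,0,-1],
  [-0.08,0,0.23,0,0,0,-1],
  [-0.08,0,0.29,0,0,0,-1],
  [-0.08,0,0.29,0,0,0,-1],
])

```text
t: 13.73
tcp_pos: [504.7, -67.6, 202.5]
orientation: [-3.14, 0.0, 1.769]
ft_force: [-6.0, -1.4, -8.0]
finger_gap: 25.8
finger_force: 60.0
```

>>> move_arm([
  [0,-0.01,0.04,0,0,0,-1],
  [0,-0.02,0.08,0,0,0,-1],
  [0,-0.02,0.12,0,0,0,-1],
  [0,-0.02,0.16,0,0,0,-1],
  [0,-0.02,0.2,0,0,0,-1],
  [0,-0.02,0.23,0,0,0,-1],
  [0,-0.02,0.26,0,0,0,-1],
  [0,-0.02,0.26,0,0,0,-1],
])

```text
t: 14.4
tcp_pos: [505.0, -68.3, 198.1]
orientation: [3.14, 0.002, 1.769]
ft_force: [-11.4, -0.0, 8.7]
finger_gap: 25.8
finger_force: 61.9
```

```bash
python3 - <<'E'
from h import *
s=get_state(); d=read_camera("side"); D=calibration("side"); e=read_camera("scene"); E=calibration("scene")
S=[487.7,19.9,.198]
for n,P in dict(knobtop=(0,-90,200),tubetop=(100,-90,186)).items(): print(n,proj(D,stand(S,P)),proj(E,stand(S,P)))
a=cv2.resize(d[130:260,215:345],None,fx=3,fy=3,interpolation=3); b=cv2.resize(e[120:250,180:310],None,fx=3,fy=3,interpolation=3)
cv2.imwrite("pics/end.png",np.hstack([a,b])); print(s["tcp_pos"],s["ft_force"])
E
```

```text
knobtop [296.19553233 161.71756336] [215.63935594 164.51481058]
tubetop [253.94513549 167.02635248] [240.98562813 188.47861063]
[505.00173247 -68.25077205 198.07749072] [-1.14260380e+01 -2.37408285e-03  8.71235695e+00]
```

View pics/end.png

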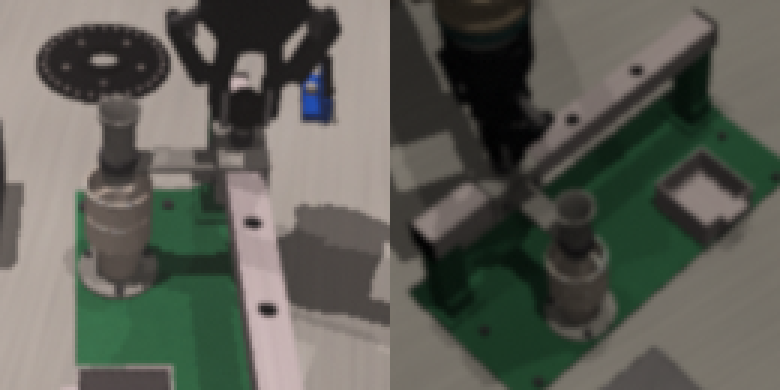

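The side and scene views show the tube hanging over the stacked cups. The TCP is back at its starting pinned height (198.1) with a firm 9 N upward reaction, so the pin is home. Handing in.

```bash
python3 -c "
from workcell import *
print(hand_in())"
```

```text
the job is handed in; nothing more can be done
None
```

I handed the job in at about 14.5 s: the white cup is nested in the holder and released, the sleeve is at the hole on the cup holder's side with the pin home and the tube over the cups, and the gripper still holds the knob down.

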